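# Shut and lock the toy medicine cabinet

## Robot

A 6-joint arm with a two-finger parallel gripper is mounted at the origin on the work surface. World frame = base frame: x ahead of the robot, y to its left, z up, the work surface at z = 0. Lengths are in m, angles in rad, forces in N, time in s.
With the tool pointing down it reaches from about 0.375 to 0.9 m from the base axis. Payload 3.1 kg.
Tool frame: the origin (TCP) lies on the centre line of the jaws, within the pads' length; the fingertips stand 19 mm ahead of it and the grasp point (between the pads) is the TCP; z points along the fingers, y is the line along which they close (so a half turn about z gives the same grasp; the last joint's range is limited). The gripper opens to 85 mm and grips with 20 to 120 N. Pads are 22 mm wide; open, the fingers measure 114 mm over their backs; the gripper's body (76 mm by 85 mm) begins 54 mm behind the grasp point. The pads swing forward as they close: fully open they stand 13 mm farther back than shut.
Start: joints at [-1.488, 0.527, 1.433, -0, 1.181, -0.178], TCP at [0.162, -0.604, 0.25] pointing down, gripper open.
Joint ranges: [-3.08, 3.08], [-0.75, 2.2], [0.22, 2.44], [-1.43, 4.57], [0, 2.65], [-2.85, 2.85]. Speed limits (rad/s): [2.79, 2.79, 3.14, 3.14, 3.14, 3.14].

## Interface

Orientations are given as a unit quaternion [x, y, z, w].
In Python, from station import manip, cams, sign_off gives the robot as it stands.
- The arm moves only by the tool carry_out, never from a script. Its argument "targets" is a list that holds one entry, the list of rows, each a list of 7 numbers: the shift along the tool's x, y, z in cm, then the turn, a rotation vector about the tool's x, y, z in degrees, then the finger opening in cm, from 0 to 8.54. A call has 1 to 12 rows; each row is the pose to reach, as a shift and turn from the pose commanded when the call began, along the tool's axes at that moment; what a row does not reach only later rows make up. A row lasts 1/12 s, in which the tool goes at most 41.7 mm and 7.16 degrees, less where a joint would pass 70% of its speed; a pose out of reach is approached as far as the arm can. A call with a gripper value outside its range is refused whole. The fingers move at their own pace and stop on an object; "force" is the grip in N (left out, the last holds). Time passes only in rows, so rows that repeat a pose let the fingers close. It gives the time, the measured TCP pose, the force, the opening and the grip force at its end, in the units of the state.
- manip.sense(): the state, without advancing time (a new reading comes with each control period).
- cams.snapshot(name): name is "scene" or "top" or "wrist"; returns the picture (420x560x3 uint8, red, green, blue); there is no depth.
- cams.camera_info(name): a dict with "K" (3x3 intrinsics, pixels), "k1" (the pictures are not rectified: a ray, as slopes to the right and down, at radius r is drawn at 1 + k1 r^2 times it, then the intrinsics apply), "T" (4x4, takes a point from camera to world coordinates). Camera axes: x right, y down, z forward; pixel columns grow to the right and rows downward; lengths in m; the calibration is good to about 2 mm. A picture is of the moment at which its call begins: read the wrist's pose just before it. camera_info takes no time and is no camera call; for the wrist camera it gives the pose at the moment of the call.
- sign_off(): hands the job in; it is judged then, once.
The state is a dict: "t": time; "q": joint angles; "qd": joint speeds; "tau": joint torques, N m; "tcp_pos": TCP position; "tool_rot": TCP orientation; "force": force on the tool from outside, world axes, zero at the start; "ft_torque": the same for the moment, N m; "finger_gap": opening from 0.0 (shut) to 1.0 (fully open); "gripper_force": force on a finger pad.
Only numpy, scipy, OpenCV 4.12 (cv2) and the standard library are available. Lean on these libraries where they do the work, as an engineer would, in place of code of your own. Each camera call takes 0.05 s, during which the arm holds its last target. There are 200 camera calls.

## Task

Tidy-up time: only by pushing with the fingertips, close the open flap of the toy medicine cabinet until it is fully shut, then lock it by pressing the round push latch fully home and after that the long bar-shaped latch fully home. Do not press the square latch (it is the release), do not lift the flap further open, and do not pick up or shift anything else; finish with the hand clear.

Things in the scene. Friction and masses are not known exactly. Their poses are not given: they have to be found in the camera images.
- cabinet: white plastic toy medicine cabinet lying on its back, fixed to the table: 200 mm (its x) x 260 mm (its y) x 70 mm high. Origin at the centre of its underside, on the table; x points from the hinge side (near the robot) to the ledge with the latches, z up
- flap (a joint): opening of the cabinet's flap in rad: 0 = shut flat on the cabinet, grows as it opens upward; starts 0.6 to 0.95. The hinge is stiff (about 0.13 N m of friction), so the flap stays where it is left, and shut is a firm stop
- flap_hinge (a point): middle of the flap's hinge line, which runs along the cabinet's y, 85 mm to -x of the cabinet's origin and 70 mm above the table; fixed, axes as the cabinet's. The flap is a flat white plate 130 mm long from the hinge, 220 mm wide, with a flat grey cross; its underside passes through the hinge line and it is 8 mm thick, so its upper face lies 78 mm above the table when shut
- flap_edge (a point): middle of the flap's free edge, on its upper face, 130 mm from the hinge; when shut it is 45 mm to +x of the cabinet's origin. The flap's axes: x from hinge to free edge, z out of the upper face
- round_latch (a joint): value of the round push latch in m: 0 = fully up, 0.008 = fully home (its top 4 mm above its mount). It slides straight down against steady friction of about 2.5 N, has no spring and stays where it is left; it starts 0 to 1 mm down
- round_latch_top (a point): centre of the top face of the round push latch, a plain grey plastic cap 36 mm in diameter, standing 12 mm above its white 44 x 60 x 6 mm mount when up; axes as the cabinet's. The three latches stand in a row along the cabinet's y, 74 mm apart, in any order, 75 mm to +x of the cabinet's origin; top about 88 mm above the table when up
- bar_latch (a joint): value of the bar-shaped push latch in m: 0 = fully up, 0.008 = fully home (its top 4 mm above its mount). It slides straight down against steady friction of about 2.5 N, has no spring and stays where it is left; it starts 0 to 1 mm down
- bar_latch_top (a point): centre of the top face of the bar-shaped push latch, a plain grey plastic cap 12 mm (cabinet's x) x 50 mm (cabinet's y), standing 12 mm above its white 44 x 60 x 6 mm mount when up; axes as the cabinet's. The three latches stand in a row along the cabinet's y, 74 mm apart, in any order, 75 mm to +x of the cabinet's origin; top about 88 mm above the table when up
- square_latch (a joint): value of the square push latch in m: 0 = fully up, 0.008 = fully home (its top 4 mm above its mount). It slides straight down against steady friction of about 2.5 N, has no spring and stays where it is left; it starts 0 to 1 mm down. To be left alone
- square_latch_top (a point): centre of the top face of the square push latch, a plain grey plastic cap 32 x 32 mm, standing 12 mm above its white 44 x 60 x 6 mm mount when up; axes as the cabinet's. The three latches stand in a row along the cabinet's y, 74 mm apart, in any order, 75 mm to +x of the cabinet's origin; top about 88 mm above the table when up
- medicine_bottle: loose amber toy bottle, 40 mm diameter, 85 mm high, beside the cabinet; origin at the centre of its underside. Leave alone
- tooth_mug: loose white mug, 60 mm diameter, 65 mm high, beside the cabinet; origin at the centre of its underside. Leave alone
- soap_dish: loose pink ceramic soap dish with soap, 60 x 100 x 22 mm, on the robot side of the cabinet; origin at the centre of its underside. Leave alone
- bathtub: loose steel toy bathtub, 122 x 232 x 93 mm with a tap to 120 mm; origin at the centre of its underside. Leave alone
- step_stool: loose green plastic two-step stool, 160 x 140 x 90 mm; origin under the upper step. Leave alone
- mirror_stand: loose wooden mirror stand, 100 x 140 mm foot, 170 mm high; origin at the centre of its underside. Leave alone
- bath_duck: loose yellow toy duck, 68 mm across, 68 mm high; origin at the centre of its underside. Leave alone

How it is judged:
On the way, in this order (a step that is already met when the one before it is completed fails the run):
1. the flap is pushed shut (value of joint flap below 0.05 rad), for 0.2 s.
2. the round latch is pressed home (value of joint round_latch above 0.0065 m), for 0.2 s.
3. the bar-shaped latch is pressed home (value of joint bar_latch above 0.0065 m), for 0.2 s.
At the end, for the whole second after the job is handed in: the flap is shut to within 0.05 rad, the round and bar-shaped latches are pressed in by more than 6.5 of their 8 mm, the square latch by less than 3 mm (value of joint flap below 0.05 rad and value of joint each of round_latch, bar_latch above 0.0065 m and value of joint square_latch below 0.003 m); the robot touches nothing.
It fails at once if the square latch is pressed in 3 mm or more (value of joint square_latch above 0.003 m).
It fails at once if the flap is lifted further open, past 1.0 rad (value of joint flap above 1 rad).
It fails at once if a bystander is lifted, carried or shifted by more than 20 mm, or tipped over (distance of any of medicine_bottle, tooth_mug, soap_dish, bathtub, step_stool, mirror_stand, bath_duck from where it was at the start of the episode above 0.02 m or angle between any of medicine_bottle, tooth_mug, soap_dish, bathtub, step_stool, mirror_stand, bath_duck's own z axis and vertical above 0.5 rad).
It also fails if it takes over 43 s, if anything falls off the work surface, if the arm or the gripper's body presses on something with over 40 N, if the wrist force passes 120 N, or if a joint passes its speed limit or range.

## Working session

There is one attempt and no reset: what is moved stays moved. The work goes in short steps, Python scripts to look and compute and a tool call to move; the robot and the scene stay as the last step left them, time stands still between calls to the robot, and variables do not carry over. Pictures are saved under pics/ and viewed, at most 10 in all, crops included, and the job is handed in when it is done.

Besides the shell and the picture viewer there is one more tool, called after "Call:" as name(argument=value, ...) on one line, values as JSON. carry_out: Moves the arm, as the interface text tells. Its arguments: {"type":"object","properties":{"targets":{"type":"array"},"force":{"type":"number"}},"required":["targets"]}

```bash
mkdir -p pics; python3 - <<'E'
from station import manip,cams
import cv2
for n in("scene","top"):
    cv2.imwrite(f"pics/{n}0.png",cams.snapshot(n)[:,:,::-1])
    print({k:__import__('numpy').round(v,4).tolist() for k,v in cams.camera_info(n).items()})
s=manip.sense();print(s['t'],s['tcp_pos'],s['tool_rot'],s['force'])
E
```

```text
{'K': [[437.7835, 0.0, 287.3579], [0.0, 437.7835, 214.1446], [0.0, 0.0, 1.0]], 'k1': -0.1399, 'T': [[-0.3737, 0.7297, -0.5726, 1.2261], [0.9274, 0.2819, -0.2461, 0.2779], [-0.0182, -0.623, -0.782, 0.9816], [0.0, 0.0, 0.0, 1.0]]}
{'K': [[424.9892, 0.0, 271.6091], [0.0, 424.9892, 209.0953], [0.0, 0.0, 1.0]], 'k1': 0.0243, 'T': [[0.0043, -0.9862, 0.1655, 0.3455], [-1.0, -0.0032, 0.0065, -0.0059], [-0.0059, -0.1656, -0.9862, 1.4814], [0.0, 0.0, 0.0, 1.0]]}
0.1 [ 0.16173592 -0.6030966   0.24943814] [ 9.91443734e-01  1.30531166e-01  3.86250560e-05 -9.67387708e-04] [-0.3075836  -0.08814245 -0.21083878]
```

View pics/scene0.png

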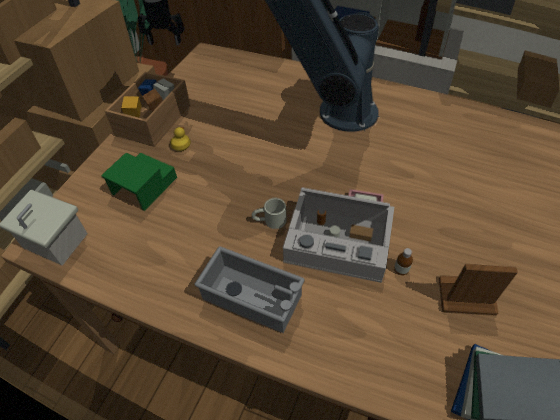

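View pics/top0.png

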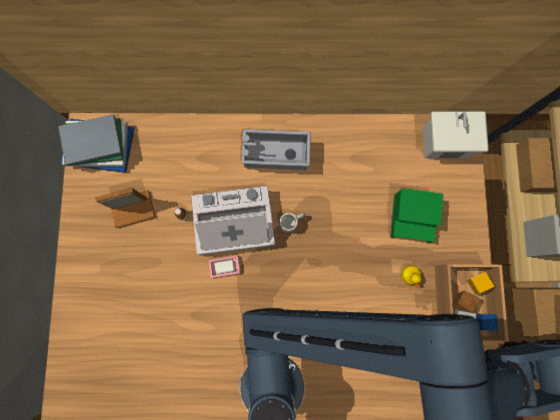

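The top view shows the cabinet around (232,220), with the ledge at the top of the picture. From left to right the latches look like square (208,200), bar (230,196) and round (252,195). I'll enlarge both views to check.

```bash
python3 - <<'E'
import cv2
a=cv2.imread('pics/top0.png')[175:285,165:310]; cv2.imwrite('pics/topc.png',cv2.resize(a,None,fx=5.4,fy=5.4,interpolation=cv2.INTER_CUBIC))
a=cv2.imread('pics/scene0.png')[170:290,250:420]; cv2.imwrite('pics/scenec.png',cv2.resize(a,None,fx=4.7,fy=4.7,interpolation=cv2.INTER_CUBIC))
E
```

```text
(no output)
```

View pics/topc.png

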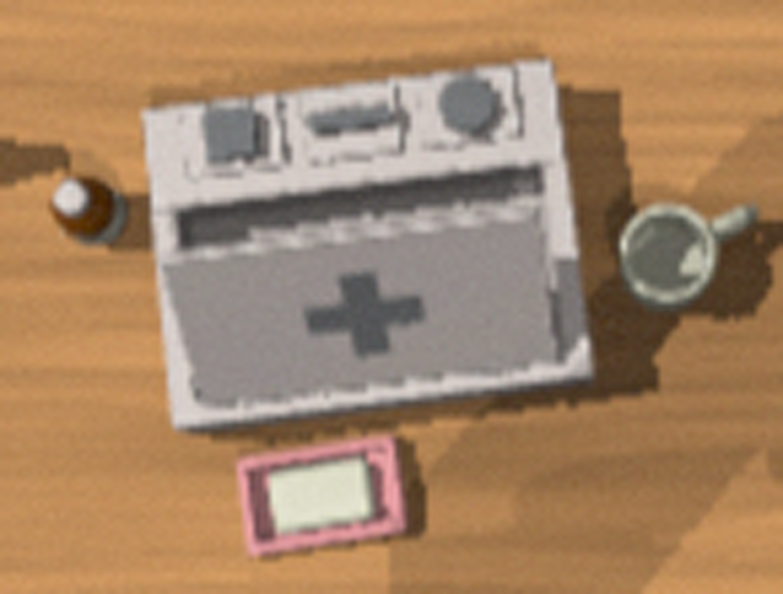

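View pics/scenec.png

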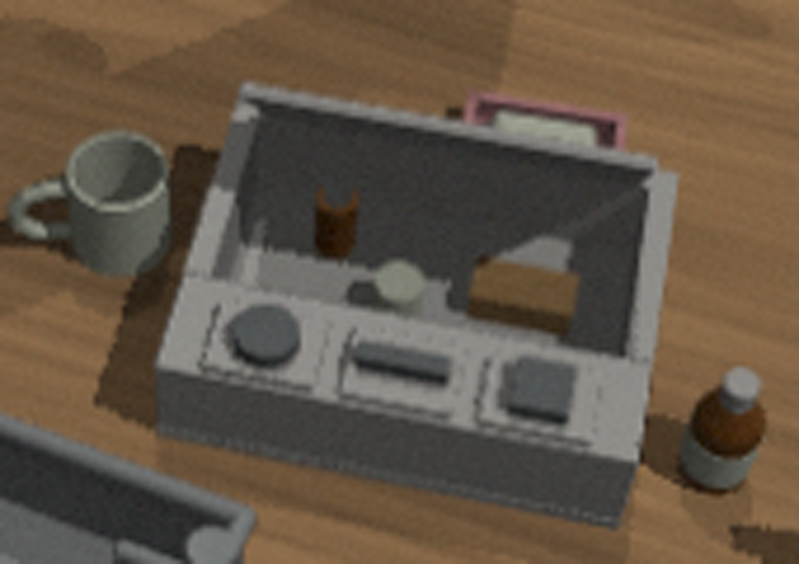

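The latch order holds in both views: square is beside the bottle (+y), the bar is in the middle, and round is beside the mug. In the top crop they are at (230,135), (352,118) and (470,103); in the scene crop they are at (539,388), (402,361) and (265,333). Next I'll back-project and triangulate.

```bash
cat > h.py <<'E'
import numpy as np,cv2
from station import manip,cams
def ray(n,px):
    c=cams.camera_info(n);K,T=np.array(c['K']),np.array(c['T'])
    p=cv2.undistortPoints(np.array([[px]],float),K,np.array([c['k1'],0,0,0.]))[0,0]
    return T[:3,3],T[:3,:3]@np.array([p[0],p[1],1])
def atz(n,px,z):
    o,d=ray(n,px);return o+d*(z-o[2])/d[2]
tc=lambda u,v:("top",(165+(u+.5)/5.4-.5,175+(v+.5)/5.4-.5))
sc=lambda u,v:("scene",(250+(u+.5)/4.7-.5,170+(v+.5)/4.7-.5))
E
python3 - <<'E'
from h import *
np.set_printoptions(precision=4,suppress=True)
T=[tc(230,133),tc(352,118),tc(470,103)];S=[sc(539,388),sc(402,361),sc(265,333)]
A=[atz(*p,.088) for p in T];B=[atz(*p,.088) for p in S]
for a,b in zip(A,B):print(a,b)
M=[(a+b)/2 for a,b in zip(A,B)]
y=M[0]-M[2];print(np.linalg.norm(y)*1e3);y/=np.linalg.norm(y);x=np.array([y[1],-y[0],0])
o=np.mean(M,0)-.075*x;o[2]=0;print('o',o,'yaw',np.degrees(np.arctan2(x[1],x[0])))
C=[atz(*tc(*p),.07) for p in((145,112),(550,62),(592,375),(177,428))]
print('corners',*[((c-o)@x,(c-o)@y) for c in C], np.mean(C,0))
# flap edge: intersect ray with plane cab-y=+-.11
for n,l in(('topL',(tc(163,263),.11)),('topR',(tc(541,207),-.11)),('scR',(sc(245,88),-.11)),('scL',(sc(655,160),.11))):
    oo,d=ray(*l[0]);t=((o-oo)@y+l[1])/(d@y);p=oo+t*d-o;print(n,p@x+.085,p[2]-.07)
for px in (tc(352,234),sc(450,125)):
  oo,d=ray(*px)
  for th in np.arange(.55,1.0,.05):
    # plane of upper face, edge distance from hinge
    n=-np.sin(th)*x+np.array([0,0,np.cos(th)]);h=o-.085*x+[0,0,.07]
    t=((h-oo)@n+.008)/(d@n);p=oo+t*d-h;print(px[0],round(th,2),p@(np.cos(th)*x+np.array([0,0,np.sin(th)])),p@y)
E
```

```text
[0.6122 0.2186 0.088 ] [0.6142 0.2166 0.088 ]
[0.6219 0.1434 0.088 ] [0.6236 0.1446 0.088 ]
[0.6316 0.0704 0.088 ] [0.6327 0.0713 0.088 ]
147.93699701247715
o [0.5483 0.1345 0.    ] yaw 7.3724594519633415
corners (np.float64(0.09791544085481813), np.float64(0.12917697425780636)) (np.float64(0.09797331841320318), np.float64(-0.12675937566433956)) (np.float64(-0.10078160381813495), np.float64(-0.12833716975478457)) (np.float64(-0.10122881948539983), np.float64(0.1280491086259704)) [0.5467 0.1349 0.07  ]
topL 0.0707882784143789 0.09986605417678845
topR 0.08619044859255187 0.03609938551111053
scR 0.0556301619162749 0.08874951331161124
scL 0.05245774793299273 0.08748065785713982
top 0.55 0.0993088997328386 0.0036540499237236613
top 0.6 0.10194221896165379 0.003184461256264601
top 0.65 0.10495510779454423 0.002690115811416153
top 0.7 0.10839320568182989 0.0021664853625204122
top 0.75 0.11231252934456548 0.0016082101611716495
top 0.8 0.11678214680519128 0.001008864439434952
top 0.85 0.1218877824149896 0.0003606433016828878
top 0.9 0.12773674358485693 -0.00034606245488043655
top 0.95 0.1344647612733442 -0.0011232542096493298
scene 0.55 -0.030651197106786543 -0.005085539684090656
scene 0.6 -0.03612787346021082 -0.005386636142053764
scene 0.65 -0.044457943495526495 -0.005828207601839086
scene 0.7 -0.05845783185575089 -0.006549142920178057
scene 0.75 -0.0864756172881049 -0.007961038677113228
scene 0.8 -0.16906554643815125 -0.012063243119165215
scene 0.85 -4.745517403377568 -0.23771115153300237
scene 0.9 0.18197094822345325 0.005181705304223896
scene 0.95 0.08968352095976136 0.0006014219920630693
```

Calibration checks out: the latches span 147.9 mm against 148, and the corners agree to about 3 mm. The flap is at about 0.91 rad, so its edge is at z ≈ 0.178. Now I'll compute the shift to a point above the flap (cabinet x = -0.035), going via a waypoint.

```bash
cat >> h.py <<'E'
from scipy.spatial.transform import Rotation as R
YAW=np.radians(7.4);X=np.array([np.cos(YAW),np.sin(YAW),0]);Y=np.array([-X[1],X[0],0]);O=np.array([.5477,.1347,0])
def plan(*pts):  # world TCP targets -> cm shifts in tool axes, from the present pose
    s=manip.sense();r=R.from_quat(s['tool_rot'])
    for p in pts: print(np.round(100*r.inv().apply(np.array(p)-s['tcp_pos']),2))
    want=R.from_matrix(np.c_[X,-Y,[0,0,-1]]);print('turn',np.degrees((r.inv()*want).as_rotvec()).round(2),'t',s['t'],'tcp',s['tcp_pos'].round(4),'F',s['force'].round(2),'gap',s['finger_gap'])
cab=lambda x,y,z:O+x*X+y*Y+[0,0,z]
E
python3 -c "
from h import *
plan([.42,-.25,.25],cab(-.035,0,.25),cab(-.035,0,.2))"
```

```text
[ 3.409e+01 -2.742e+01  1.000e-02]
[ 52.91 -61.74   0.08]
[ 52.91 -61.73   5.08]
turn [-0.11 -0.01  7.6 ] t 0.1 tcp [ 0.1617 -0.6031  0.2494] F [-0.31 -0.09 -0.21] gap 0.9999829972767355
```

Call:
carry_out(targets=[[[4,-3,0,0,0,2,0],[8,-6,0,0,0,4,0],[12,-9,0,0,0,6,0],[15,-12,0,0,0,7.6,0],[18,-14.5,0,0,0,7.6,0],[21,-17,0,0,0,7.6,0],[24,-19.5,0,0,0,7.6,0],[27,-22,0,0,0,7.6,0],[30,-24.5,0,0,0,7.6,0],[32,-27,0,0,0,7.6,0],[34,-29.5,0,0,0,7.6,0],[34,-29.5,0,0,0,7.6,0]]])

```text
t: 1.1
tcp_pos: [0.4145, -0.2244, 0.2498]
tool_rot: [0.998, 0.068, -0.001, -0.002]
force: [-0.4, -0.3, -0.3]
finger_gap: -0.002
gripper_force: 0.0
```

```bash
python3 -c "
from h import *
plan(cab(-.035,0,.25),cab(-.035,0,.2))"
```

```text
[ 14.54 -33.81   0.13]
[ 14.55 -33.79   5.13]
turn [-0.27  0.05  0.35] t 1.1 tcp [ 0.4145 -0.2244  0.2498] F [-0.4  -0.27 -0.3 ] gap -0.0019575846235157916
```

Call:
carry_out(targets=[[[1.5,-3.4,0,0,0,0,0],[3,-6.8,0,0,0,0,0],[4.5,-10.2,0,0,0,0,0],[6,-13.6,0,0,0,0,0],[7.5,-17,0,0,0,0,0],[9,-20.4,0,0,0,0,0],[10.5,-23.8,0,0,0,0,0],[12,-27.2,0,0,0,0,0],[13,-30.6,0,0,0,0,0],[14,-32.5,0,0,0,0,0],[14.4,-33.5,0,0,0,0,0],[14.4,-33.5,0,0,0,0,0]]])

```text
t: 2.1
tcp_pos: [0.5139, 0.1213, 0.25]
tool_rot: [0.998, 0.066, 0.0, -0.0]
force: [-0.1, 0.4, -0.3]
finger_gap: 0.003
gripper_force: 0.0
```

```bash
python3 -c "
from h import *
import cv2
plan(cab(-.035,0,.2),cab(-.035,0,.097))
a=cams.snapshot('wrist')[:,:,::-1];cv2.imwrite('pics/w1.png',a)"
```

```text
[ 0.02 -0.9   5.  ]
[ 0.02 -0.9  15.3 ]
turn [-0.   -0.01  0.16] t 2.1 tcp [0.5139 0.1213 0.25  ] F [-0.15  0.43 -0.3 ] gap 0.0025732733637044264
```

View pics/w1.png

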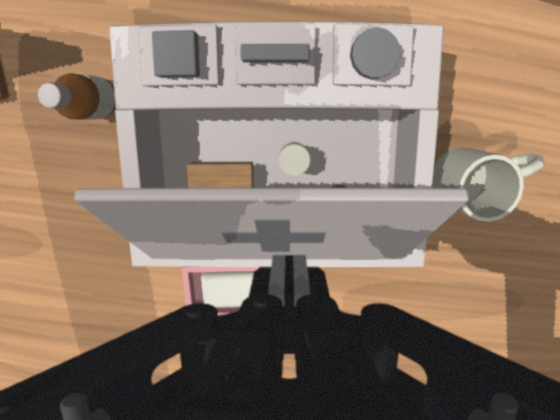

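The wrist view shows the flap edge at row 195 with the cross ahead of the fingertips at (290,265). The way down onto the upper face is clear. The latch order is confirmed: square (175,53), bar (275,52), round (377,52). Descending.

Call:
carry_out(targets=[[[0,-0.4,1.5,0,0,0,0],[0,-0.8,3,0,0,0,0],[0,-0.8,4.5,0,0,0,0],[0,-0.8,5.5,0,0,0,0],[0,-0.8,6.3,0,0,0,0],[0,-0.8,7.1,0,0,0,0],[0,-0.8,7.9,0,0,0,0],[0,-0.8,8.7,0,0,0,0],[0,-0.8,9.5,0,0,0,0],[0,-0.8,10.3,0,0,0,0],[0,-0.8,11,0,0,0,0],[0,-0.8,11,0,0,0,0]]])

```text
t: 3.15
tcp_pos: [0.5117, 0.128, 0.1388]
tool_rot: [0.998, 0.065, -0.001, -0.0]
force: [1.1, 0.9, 0.1]
finger_gap: 0.0
gripper_force: 0.0
```

Call:
carry_out(targets=[[[0,0,0.8,0,0,0,0],[0,0,1.6,0,0,0,0],[0,0,2.4,0,0,0,0],[0,0,3.0,0,0,0,0],[0,0,3.5,0,0,0,0],[0,0,3.8,0,0,0,0],[0,0,4.0,0,0,0,0],[0,0,4.1,0,0,0,0],[0,0,4.2,0,0,0,0],[0,0,4.2,0,0,0,0],[0,0,4.2,0,0,0,0]]])

```text
t: 4.07
tcp_pos: [0.512, 0.1279, 0.0983]
tool_rot: [0.998, 0.065, -0.001, -0.0]
force: [0.3, 0.3, 0.9]
finger_gap: -0.0
gripper_force: 0.2
```

Call:
carry_out(targets=[[[0,0,0.1,0,0,0,0],[0,0,0.2,0,0,0,0],[0,0,0.3,0,0,0,0],[0,0,0.3,0,0,0,0],[0,0,0.3,0,0,0,0]]])

```text
t: 4.48
tcp_pos: [0.5122, 0.128, 0.0969]
tool_rot: [0.998, 0.065, 0.0, 0.0]
force: [-1.8, -0.0, 14.2]
finger_gap: -0.001
gripper_force: 6.8
```

Firm stop at 14 N with the tip at z = 0.078, so the flap is shut. I'll lift and plan the latch moves.

Call:
carry_out(targets=[[[0,0,-1,0,0,0,0],[0,0,-2.5,0,0,0,0],[0,0,-4,0,0,0,0],[0,0,-5,0,0,0,0],[0,0,-5,0,0,0,0],[0,0,-5,0,0,0,0]]])

```text
t: 4.98
tcp_pos: [0.5126, 0.128, 0.1457]
tool_rot: [0.998, 0.065, 0.001, 0.0]
force: [-0.2, 0.9, -0.8]
finger_gap: 0.001
gripper_force: 0.0
```

```bash
python3 -c "
from h import *
plan(cab(.075,-.074,.145),cab(.075,-.074,.099))
cv2.imwrite('pics/w2.png',cams.snapshot('wrist')[:,:,::-1])"
```

```text
[11.07  7.19  0.09]
[11.06  7.19  4.69]
turn [ 0.01 -0.06  0.  ] t 4.9833 tcp [0.5126 0.128  0.1457] F [-0.17  0.92 -0.8 ] gap 0.00107317657640956
```

View pics/w2.png

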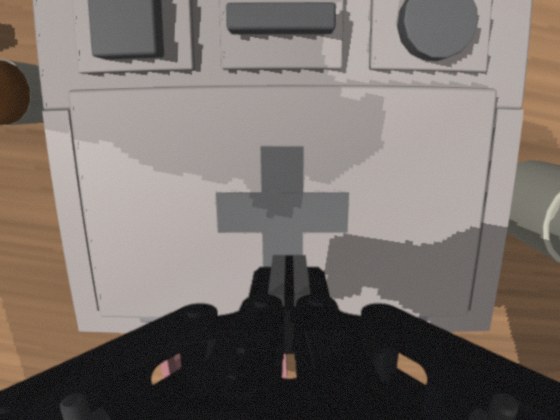

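The flap lies flat in its frame. The round latch is at (437,22) and the bar at (280,17), as expected. Moving over the round latch and down to just above it.

Call:
carry_out(targets=[[[2.5,1.6,0,0,0,0,0],[5,3.2,0,0,0,0,0],[7.5,4.8,0,0,0,0,0],[9.5,6.2,0,0,0,0,0],[11,7.2,0,0,0,0,0],[11,7.2,1,0,0,0,0],[11,7.2,2,0,0,0,0],[11,7.2,3,0,0,0,0],[11,7.2,3,0,0,0,0],[11,7.2,3,0,0,0,0]]])

```text
t: 5.87
tcp_pos: [0.6283, 0.0716, 0.1135]
tool_rot: [0.998, 0.065, -0.002, -0.0]
force: [0.3, -0.5, -0.6]
finger_gap: -0.001
gripper_force: 0.0
```

```bash
python3 -c "
from h import *
plan(cab(.075,-.074,.099))"
```

```text
[0.32 0.1  1.45]
turn [-0.06  0.28  0.05] t 5.8667 tcp [0.6283 0.0716 0.1135] F [ 0.32 -0.52 -0.61] gap -0.0005149312410557305
```

Pressing down to the stop.

Call:
carry_out(targets=[[[0.2,0.1,0.4,0,0,0,0],[0.2,0.1,0.7,0,0,0,0],[0.2,0.1,1.0,0,0,0,0],[0.2,0.1,1.2,0,0,0,0],[0.2,0.1,1.4,0,0,0,0],[0.2,0.1,1.6,0,0,0,0],[0.2,0.1,1.7,0,0,0,0],[0.2,0.1,1.7,0,0,0,0],[0.2,0.1,1.7,0,0,0,0]]])

```text
t: 6.62
tcp_pos: [0.6333, 0.0702, 0.0991]
tool_rot: [0.998, 0.064, 0.001, -0.0]
force: [0.1, 1.0, 5.0]
finger_gap: -0.001
gripper_force: 2.5
```

Call:
carry_out(targets=[[[0,0,0.1,0,0,0,0],[0,0,0.2,0,0,0,0],[0,0,0.2,0,0,0,0],[0,0,0.2,0,0,0,0],[0,0,0.2,0,0,0,0]]])

```text
t: 7.03
tcp_pos: [0.6333, 0.0702, 0.099]
tool_rot: [0.998, 0.065, 0.001, 0.0]
force: [-3.7, 1.3, 13.5]
finger_gap: 0.004
gripper_force: 7.2
```

The round latch is home: firm stop at z = 0.080 with 13.5 N. Next I'll lift and move 7.4 cm along -tool y to the bar.

Call:
carry_out(targets=[[[0,0,-1,0,0,0,0],[0,0,-2.5,0,0,0,0],[0,0,-3.5,0,0,0,0],[0,-2,-3.5,0,0,0,0],[0,-4,-3.5,0,0,0,0],[0,-6,-3.5,0,0,0,0],[0,-7.4,-3.5,0,0,0,0],[0,-7.4,-3,0,0,0,0],[0,-7.4,-2.4,0,0,0,0],[0,-7.4,-1.8,0,0,0,0],[0,-7.4,-1.8,0,0,0,0]]])

```text
t: 7.95
tcp_pos: [0.6225, 0.1422, 0.1123]
tool_rot: [0.998, 0.064, -0.002, 0.0]
force: [-0.6, -0.4, 0.0]
finger_gap: -0.005
gripper_force: 0.0
```

```bash
python3 -c "
from h import *
plan(cab(.075,0,.099))"
```

```text
[-0.01 -0.22  1.33]
turn [ 0.01  0.2  -0.06] t 7.95 tcp [0.6225 0.1422 0.1123] F [-0.59 -0.44  0.03] gap -0.004898055767231573
```

Call:
carry_out(targets=[[[0,-0.1,0.4,0,0,0,0],[0,-0.1,0.7,0,0,0,0],[0,-0.1,0.9,0,0,0,0],[0,-0.1,1.1,0,0,0,0],[0,-0.1,1.3,0,0,0,0],[0,-0.1,1.5,0,0,0,0],[0,-0.1,1.7,0,0,0,0],[0,-0.1,1.8,0,0,0,0],[0,-0.1,1.8,0,0,0,0],[0,-0.1,1.8,0,0,0,0]]])

```text
t: 8.78
tcp_pos: [0.6236, 0.144, 0.099]
tool_rot: [0.998, 0.065, 0.001, 0.0]
force: [-3.8, -2.1, 14.9]
finger_gap: -0.001
gripper_force: 7.3
```

The bar is home: 14.9 N at z = 0.080. Lifting clear and taking a last look.

Call:
carry_out(targets=[[[0,0,-1,0,0,0,0],[0,0,-3,0,0,0,0],[0,0,-6,0,0,0,0],[0,0,-9,0,0,0,0],[-3,0,-12,0,0,0,0],[-6,0,-14,0,0,0,0],[-9,0,-14,0,0,0,0],[-11,0,-14,0,0,0,0],[-11,0,-14,0,0,0,0],[-11,0,-14,0,0,0,0]]])

```text
t: 9.62
tcp_pos: [0.5134, 0.1305, 0.2367]
tool_rot: [0.998, 0.065, 0.0, -0.0]
force: [0.6, -0.7, -0.6]
finger_gap: -0.003
gripper_force: 0.0
```

```bash
python3 -c "
from h import *
cv2.imwrite('pics/w3.png',cams.snapshot('wrist')[:,:,::-1])"
```

```text
(no output)
```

View pics/w3.png

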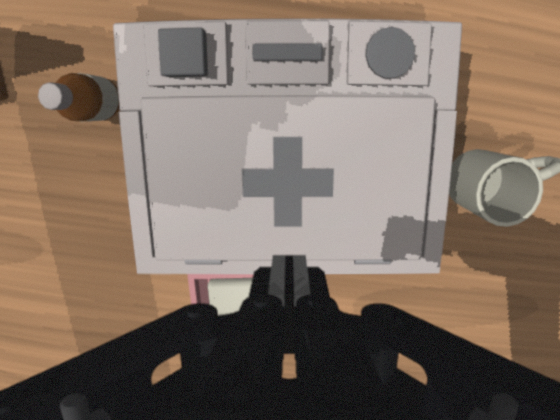

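The flap is flat. Round (390,52) and bar (287,50) are down, and square (182,52) still stands up with its side visible. The hand is clear.

```bash
python3 -c "
from station import sign_off
print(sign_off())"
```

```text
the job is handed in; nothing more can be done
None
```

I pushed the flap shut, then pressed the round latch and the bar latch to their stops. The square latch was left up, the hand finished clear, and I handed the job in at about 10 s; sign-off returned no verdict.

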